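Seat a toner cartridge in the bench jig and lock the eccentric end stop with its jam nut

TASK

Seat the toner cartridge in the jig: push it straight back until both its end caps rest against the two black rear pads, then swing the flat upper lever of the eccentric adjusting screw counter-clockwise (seen from above) until its roller has pushed the cartridge endways up against the fixed stop button. Then, holding the screw by that lever so that its setting does not slip back, turn the jam nut clockwise by its ball-ended lever until it is fully tight. Leave the cartridge snug between roller and button, and do not disturb the brush, screwdriver and bottle near the jig.

Things in the scene. Friction and masses are not known exactly. Their poses are not given: they have to be found in the camera images.
- jig: Fixed grey plate 165 x 345 mm, 12 mm thick, on the bench. Origin under its middle at bench height; x from its front to the rear bar, y along it, z up. A cartridge that is fully home has its origin at x 0.0185, y 0.012, z 0.012 m in this frame, at the jig's yaw. The screw axis is at x 0.001, y -0.143
- rear_pads (a point): Point midway between the two black rear pads, on the plane of their front faces (jig x 0.052 m), 29 mm above the bench. The pads are 18 mm wide, 34 mm high on the plate, 121 mm to either side of this point along the jig's y; behind them stands the rear bar
- stop_button (a point): Centre of the face of the fixed stop's 17 mm steel button at the jig's +y end, 23 mm above the bench; it faces along the jig's -y, towards the cartridge's end cap (jig x 0.0125, y 0.137 m)
- cartridge: Loose black toner cartridge 84 x 268 x 49 mm, 0.3 to 0.5 kg, on the jig plate, long side along jig y. Origin: centre of its underside. Flat front face at x -0.039 m, 7 to 30 mm up; the end caps reach x -0.042 to +0.033 and y +-0.125 (pins stick out farther). The drum at the rear stands 9 mm proud of the caps and goes between the pads
- screw_axis (a point): Point on the upright axis of adjusting screw and jam nut, 75 mm above the bench. The screw stands in a dark bridge block at the jig's -y end: 114 mm along jig x, 32 mm along y, top 44 mm above the bench, two bolt heads to 49 mm, hub on the shaft to 87 mm
- adjuster (a joint): Angle of the eccentric adjusting screw, rad, counter-clockwise from above; travel -0.3 to 1.5. Starts 0 to 0.2. Growing, it moves its eccentric roller (radius 26, 12 off axis, 13 to 22 mm above the bench, under the block) to the cartridge; a fully home one is met at about 1.04. It stays where left (friction 0.35 N m), but the jam nut, turned alone, drags it along
- adjuster_lever (a point): On the centre line of the screw's flat lever, 90 mm from the axis, 75 mm above the bench: a straight radial bar of dark steel, 10 mm wide, 12 mm high (69 to 82 mm above the bench), with a rounded drilled end 121 mm from the axis. It is the upper of the two levers and has no ball
- jam_nut (a joint): Angle of the jam nut relative to the screw, rad, clockwise from above = tightening. Starts loose, 0 to 0.12; fully tight at its stop, 0.51. Stiff: 0.5 N m. Its lever stands (0.75 minus this angle) rad counter-clockwise of the flat lever; squeezing the two levers together from outside, like two spanners, about 55 mm from the axis, tightens it
- nut_lever (a point): On the centre line of the jam nut's lever, 90 mm from the axis, 74 mm above the bench: a round steel bar 10 mm thick, cranked up from the hexagon; from 40 to 103 mm from the axis it runs level with the flat lever (72 to 75 mm above the bench); black ball of 23 mm at its end
- brush: Bystander: dust brush with a wooden handle, 40 x 197 x 11 mm, lying on the bench to the right. Origin at the centre of its underside
- red_driver: Bystander: screwdriver with a red handle, 26 x 159 x 28 mm, lying on the bench to the right. Origin at the centre of its underside
- dropper: Bystander: small dropper bottle standing on the bench to the right, 38 mm wide, 129 mm tall. Origin at the centre of its underside

How it is judged:
By the outcome, as a careful person would: the job done as asked, in the order asked, and still so for the second after the job is handed in, with the robot touching nothing.
It also fails if it takes over 62 s, if anything falls off the work surface, if the arm or the gripper's body presses on something with over 40 N, if the wrist force passes 120 N, or if a joint passes its speed limit or range.

ROBOT

A 6-joint arm with a two-finger parallel gripper is mounted at the origin on a cart in front of the work surface, level with it; the furniture and walls round the work are solid. World frame = base frame: x ahead of the robot, y to its left, z up, the work surface at z = 0. Lengths are in m, angles in degrees, forces in N, time in s.
With the tool pointing down it reaches from about 0.25 to 0.725 m from the base axis. Payload 9.7 kg.
Tool frame: the origin (TCP) lies at the very end of the fingers, on their centre line; the grasp point (between the pads) lies grasp_offset behind it (grasp_offset is the distance from the TCP to the grasp point, in m); z points along the fingers, y is the line along which they close (so a half turn about z gives the same grasp; the last joint's range is limited). The gripper opens to 85 mm and grips with 20 to 120 N. Pads are 22 mm wide; open, the fingers measure 114 mm over their backs; the gripper's body (76 mm by 85 mm) begins 54 mm behind the grasp point. The pads swing forward as they close: fully open they stand 13 mm farther back than shut.
Start: joints at [76.948, 4.979, 10.078, 95.1, 0, 90], TCP at [0.124, 0.536, 0.231] pointing down, gripper open.
Joint ranges: [-179.16, 179.16], [-48.56, 103.87], [-65.8, 70.77], [-126.05, 130.52], [-82.76, 87.17], [-180, 180]. Speed limits (degrees/s): [127.2, 127.2, 147.25, 180, 180, 180].

INTERFACE

Orientations are given as [roll, pitch, yaw] about the fixed x, y, z axes, in that order (R = Rz(yaw) Ry(pitch) Rx(roll)).
In Python, from workcell import get_obs, camera, calibration, job_done, recognise, cut_out, mark_of, grasp_offset gives the robot as it stands.
- The arm moves only by the tool servo_tool, never from a script. Its argument "moves" is a list of rows, each a list of 3 entries, a list of its own where there are three numbers: the turn, a rotation vector about the tool's x, y, z in degrees, then the shift along the tool's x, y, z in m, then the opening in per cent of the stroke, from 0 (shut) to 100 (fully open). In form: [[[ax, ay, az], [x, y, z], claw], ...]. A call has 1 to 12 rows; each row shifts and turns the commanded pose from where the row before left it, along the tool's axes as they then stand; what a row does not reach is not made up. A row lasts 1/10 s, in which the tool goes at most 50 mm and 8.59 degrees, less where a joint would pass 70% of its speed; a pose out of reach is approached as far as the arm can. A call is refused whole if a number of a shift passes 0.05 or a number of a turn 8.59, either way. A call with a gripper value outside its range is refused whole. The fingers move at their own pace and stop on an object; "force" is the grip in N (left out, the last holds). Time passes only in rows, so rows that do not move let the fingers close. It gives the time, the measured TCP pose, the force, the opening and the grip force at its end, in the units of the state.
- get_obs(): the state, without advancing time (a new reading comes with each control period).
- camera(name): name is "scene" or "top" or "wrist"; returns (picture, depth): 400x640x3 uint8, red, green, blue; 400x640 float32, m along the optical axis (not along the pixel's ray), 0 where there is no reading.
- calibration(name): a dict with "camera_matrix" (3x3 intrinsics, pixels), "dist" ([k1, k2, p1, p2, k3] as OpenCV has them; the pictures are not rectified), "R" (3x3) and "t" (3): a world point X has camera coordinates R X + t. Camera axes: x right, y down, z forward; pixel columns grow to the right and rows downward; lengths in m; the calibration is good to about 2 mm. A picture is of the moment at which its call begins: read the wrist's pose just before it. calibration takes no time and is no camera call; for the wrist camera it gives the pose at the moment of the call.
- job_done(): hands the job in; it is judged then, once.
Trained networks look in the newest picture that a camera, given by its name, has taken for a name from the list of things; names that differ only in an ending like _2 or _b are one class to them, and where a whole thing is asked for, a point or a joint stands for the part that bears it (a point fixed in the world has none). Each returns a list of dicts, best first, with "score" (0 to 1); they miss things now and then, are a little off and sometimes report something else, mostly with a low value. They report only what shows in the picture. A call takes as long as a camera call.
- recognise(name, camera): "xyz" ([x, y, z] in m, in the coordinates of the camera as it stood for that picture, good to about 4 mm: the middle of the surface that is visible of it).
- cut_out(name, camera): "mask" (400x640 bool, what is visible of it).
- mark_of(name, camera): "xyz" ([x, y, z] in m, in the coordinates of the camera as it stood for that picture, good to about 4 mm: a listed point, or the origin of a listed thing).
The state is a dict: "time": time; "q": joint angles; "qd": joint speeds; "joint_efforts": joint torques, N m; "ee_pos": TCP position; "tcp_rot": TCP orientation; "wrist_force": force on the tool from outside, world axes, zero at the start; "torque": the same for the moment, N m; "opening": finger opening in m; "grasp_force": force on a finger pad.
Only numpy, scipy, OpenCV 4.12 (cv2) and the standard library are available. Lean on these libraries where they do the work, as an engineer would, in place of code of your own. Each camera call takes 0.05 s, during which the arm holds its last target. There are 200 camera calls.

## Working session

There is one attempt and no reset: what is moved stays moved. The work goes in short steps, Python scripts to look and compute and a tool call to move; the robot and the scene stay as the last step left them, time stands still between calls to the robot, and variables do not carry over. Pictures are saved under pics/ and viewed, at most 10 in all, crops included, and the job is handed in when it is done.

Besides the shell and the picture viewer there is one more tool, called after ">>>" as a command line: name --argument value ..., lists and objects as JSON in quotes. servo_tool: Moves the arm, as the interface text tells. Its arguments: {"type":"object","properties":{"moves":{"type":"array"},"force":{"type":"number"}},"required":["moves"]}

```bash
mkdir -p pics; ls; cat > h.py <<'E'
import numpy as np, cv2
from workcell import *
def world(name,p):
    c=calibration(name); return np.array(c["R"]).T@(np.array(p)-np.array(c["t"]))
def snap(name,fn=None):
    im,d=camera(name)
    if fn: cv2.imwrite("pics/"+fn,im[:,:,::-1])
    return im,d
def marks(cam,names):
    for n in names:
        r=mark_of(n,cam)
        print(cam,n,[(round(a["score"],2),np.round(world(cam,a["xyz"]),4).tolist()) for a in r[:2]])
E
python3 - <<'E'
from h import *
o=get_obs(); print(o, grasp_offset)
for c in("top","scene"):
    snap(c,c+"1.png"); marks(c,["jig","rear_pads","stop_button","cartridge","screw_axis","adjuster_lever","nut_lever","brush","red_driver","dropper"])
print(get_obs()["time"])
E
```

```text
pics
{'time': 0.0, 'q': array([ 7.69472011e+01,  5.00935631e+00,  1.00338592e+01,  9.50996412e+01,
       -8.63405614e-04,  8.99997296e+01]), 'qd': array([-0.07455947,  0.05602438, -0.06927414,  0.0497964 , -0.11148795,
        0.01730275]), 'joint_efforts': array([-5.35294857e-04, -5.20386314e+01,  4.64808583e+01,  1.59411225e-02,
       -3.24225834e-05,  2.47266016e-06]), 'ee_pos': array([0.1241678 , 0.53555862, 0.23059448]), 'tcp_rot': array([-1.79924862e+02,  8.63050309e-04,  1.66947473e+02]), 'wrist_force': array([0.04795405, 0.16173743, 1.0240262 ]), 'torque': array([-0.01933515, -0.00586503, -0.03596843]), 'grasp_force': 0.0, 'opening': 0.08565511700552868} 0.0187
top jig [(0.73, [0.5044, 0.2506, 0.0013])]
top rear_pads [(0.63, [0.5585, 0.2579, 0.0308])]
top stop_button [(0.98, [0.5212, 0.3832, 0.0213])]
top cartridge [(0.56, [0.4971, 0.2565, 0.0103]), (0.5, [0.4437, -0.2649, -0.0013])]
top screw_axis [(0.57, [0.5033, 0.1044, 0.0713])]
top adjuster_lever [(0.77, [0.4225, 0.0726, 0.077])]
top nut_lever [(0.6, [0.4645, 0.0256, 0.0742])]
top brush [(0.58, [0.4006, -0.1265, -0.002])]
top red_driver [(0.79, [0.4424, -0.2661, -0.0001])]
top dropper [(0.72, [0.5622, -0.3129, -0.0022])]
scene jig [(0.92, [0.5055, 0.2443, 0.0022])]
scene rear_pads [(0.84, [0.5521, 0.2592, 0.0282])]
scene stop_button [(0.93, [0.5172, 0.3855, 0.0232])]
scene cartridge [(0.57, [0.4907, 0.2572, 0.0174])]
scene screw_axis [(0.55, [0.503, 0.1022, 0.0727])]
scene adjuster_lever [(0.92, [0.4225, 0.0707, 0.0708])]
scene nut_lever [(0.67, [0.4652, 0.0218, 0.0755])]
scene brush [(0.91, [0.3996, -0.1319, 0.0021])]
scene red_driver [(0.67, [0.4435, -0.2661, 0.0016])]
scene dropper [(0.68, [0.5062, 0.2461, 0.0031])]
1.1
```

View pics/top1.png

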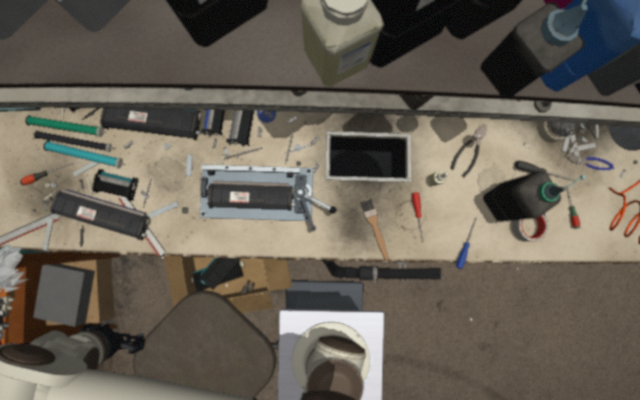

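View pics/scene1.png

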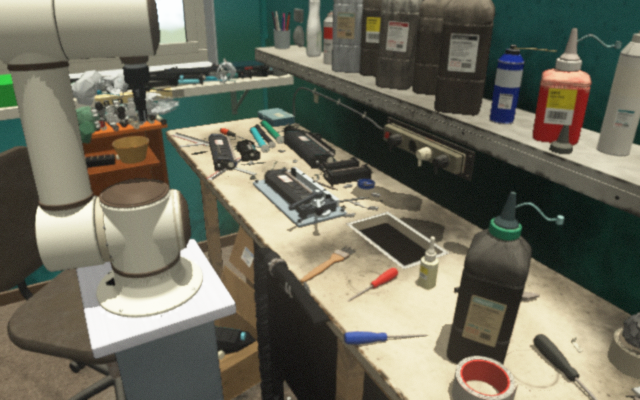

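The top view shows the jig at about (255,193), almost square to the world frame. The flat lever is at (308,218) and the ball lever at (325,209), and the bystanders are well to the right. I'll move above the jig for a closer look.

>>> servo_tool --moves '[[[0, 0, -6.5], [-0.03, -0.036, -0.008], 100], [[0, 0, -6.5], [-0.03, -0.036, -0.008], 100], [[0, 0, 0], [-0.031, -0.037, -0.008], 100], [[0, 0, 0], [-0.031, -0.037, -0.008], 100], [[0, 0, 0], [-0.031, -0.037, -0.008], 100], [[0, 0, 0], [-0.031, -0.037, -0.008], 100], [[0, 0, 0], [-0.031, -0.037, -0.008], 100], [[0, 0, 0], [-0.031, -0.037, -0.008], 100], [[0, 0, 0], [-0.031, -0.037, -0.008], 100], [[0, 0, 0], [0, 0, 0], 100], [[0, 0, 0], [0, 0, 0], 100]]'

```text
time: 2.2
ee_pos: [0.3883, 0.1947, 0.3033]
tcp_rot: [180.0, -0.0, 179.8]
wrist_force: [-0.4, 0.2, 0.3]
opening: 0.0857
grasp_force: 0.0
```

```bash
python3 - <<'E'
from h import *
o=get_obs(); print(o["time"],o["ee_pos"],o["tcp_rot"])
snap("wrist","w1.png"); marks("wrist",["jig","rear_pads","stop_button","cartridge","screw_axis","adjuster_lever","nut_lever"])
E
```

```text
2.2 [0.38829348 0.19471495 0.30329908] [ 1.79988880e+02 -6.88975263e-03  1.79765472e+02]
wrist jig []
wrist rear_pads [(0.73, [0.5545, 0.2636, 0.0276])]
wrist stop_button [(0.76, [0.519, 0.3873, 0.0225])]
wrist cartridge [(0.63, [0.4987, 0.26, 0.014])]
wrist screw_axis [(0.72, [0.506, 0.1082, 0.0717])]
wrist adjuster_lever [(0.88, [0.4229, 0.0716, 0.0737])]
wrist nut_lever [(0.89, [0.4641, 0.0314, 0.0766])]
```

View pics/w1.png

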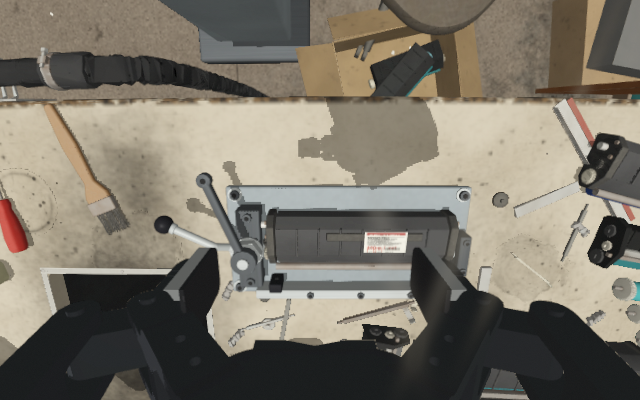

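The wrist view has image right as +y and image down as +x. The screw hub is at about (243,260), the flat lever's drilled end at (204,180), the ball at (163,224), and the cartridge's front edge runs along row ~212. I'll turn these into positions.

```bash
cat >> h.py <<'E'
def px(cam,uv,z):
    c=calibration(cam); K=np.array(c["camera_matrix"]);R=np.array(c["R"]);t=np.array(c["t"])
    n=cv2.undistortPoints(np.array([[uv]],float),K,np.array(c["dist"])).ravel()
    o=-R.T@t; d=R.T@np.array([n[0],n[1],1]); return o+d*(z-o[2])/d[2]
E
python3 - <<'E'
from h import *
for n,uv,z in [("hub",(243,260),.087),("flatend",(204,180),.08),("ball",(163,224),.0735),("plateFL",(228,187),.012),("plateFR",(471,187),.012),("plateBR",(467,299),.012),("plateBL",(225,299),.012),("cartFL",(272,212),.05),("cartFR",(448,212),.05)]:
    print(n,np.round(px("wrist",uv,z),4))
im=cv2.imread("pics/w1.png"); cv2.imwrite("pics/w1c.png",cv2.resize(im[165:310,140:480],None,fx=2.35,fy=2.35,interpolation=cv2.INTER_CUBIC))
E
```

```text
hub [0.4983 0.1094 0.087 ]
flatend [0.4    0.0682 0.08  ]
ball [0.4569 0.0098 0.0735]
plateFL [0.4249 0.0769 0.012 ]
plateFR [0.4245 0.4145 0.012 ]
plateBR [0.6025 0.4325 0.012 ]
plateBL [0.6017 0.0593 0.012 ]
cartFL [0.4488 0.1419 0.05  ]
cartFR [0.4487 0.3695 0.05  ]
```

View pics/w1c.png

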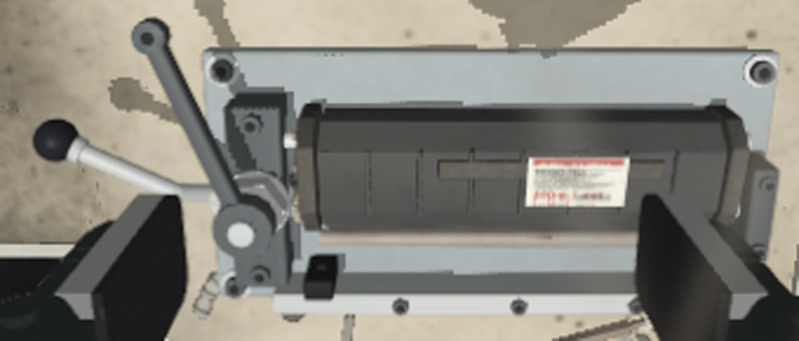

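>>> servo_tool --moves '[[[0, 0, 0], [-0.003, 0.01, 0.047], 100], [[0, 0, 0], [-0.003, 0.01, 0.047], 100], [[0, 0, 0], [-0.003, 0.01, 0.047], 100], [[0, 0, 0], [-0.003, 0.01, 0.047], 100], [[0, 0, 0], [-0.003, 0.01, 0.047], 100], [[0, 0, 0], [-0.003, 0.012, 0.047], 100], [[0, 0, 0], [0, 0, 0], 100], [[0, 0, 0], [-0.015, 0, 0], 100], [[0, 0, 0], [-0.015, 0, 0], 100], [[0, 0, 0], [0, 0, 0], 100]]'

```text
time: 3.6
ee_pos: [0.4375, 0.258, 0.0235]
tcp_rot: [179.9, 0.1, 179.9]
wrist_force: [-0.9, -0.2, 0.3]
opening: 0.0853
grasp_force: 0.0
```

>>> servo_tool --moves '[[[0, 0, 0], [-0.004, 0, 0.004], 100], [[0, 0, 0], [-0.004, 0, 0], 100], [[0, 0, 0], [-0.004, 0, 0], 100], [[0, 0, 0], [-0.004, 0, 0], 100], [[0, 0, 0], [-0.004, 0, 0], 100], [[0, 0, 0], [-0.004, 0, 0], 100], [[0, 0, 0], [-0.003, 0, 0], 100], [[0, 0, 0], [0, 0, 0], 100]]'

```text
time: 4.4
ee_pos: [0.463, 0.2575, 0.0174]
tcp_rot: [180.0, -0.0, 179.9]
wrist_force: [-1.3, 0.1, 1.2]
opening: 0.0857
grasp_force: 0.7
```

>>> servo_tool --moves '[[[0, 0, 0], [-0.003, 0, 0], 100], [[0, 0, 0], [-0.003, 0, 0], 100], [[0, 0, 0], [-0.003, 0, 0], 100], [[0, 0, 0], [0, 0, 0], 100]]'

```text
time: 4.8
ee_pos: [0.4723, 0.2575, 0.0172]
tcp_rot: [180.0, 0.0, 179.9]
wrist_force: [-1.4, -0.3, 0.7]
opening: 0.0856
grasp_force: 0.5
```

>>> servo_tool --moves '[[[0, 0, 0], [-0.002, 0, 0], 100], [[0, 0, 0], [-0.002, 0, 0], 100], [[0, 0, 0], [0, 0, 0], 100]]'

```text
time: 5.1
ee_pos: [0.4743, 0.2576, 0.0171]
tcp_rot: [180.0, -0.2, 179.9]
wrist_force: [-13.5, 2.1, 6.9]
opening: 0.0853
grasp_force: 6.4
```

```bash
python3 - <<'E'
from h import *
snap("wrist","w2.png")
E
```

```text
(no output)
```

View pics/w2.png

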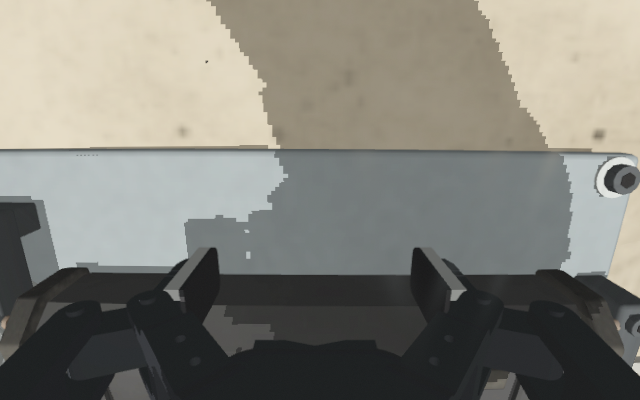

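The force jumped to 13.5 N about where the fully-home position should be, and the cartridge front (row ~275) looks square to the plate edge. I'll push a little more to make sure both caps are home.

>>> servo_tool --moves '[[[0, 0, 0], [-0.002, 0, 0], 100], [[0, 0, 0], [-0.001, 0, 0], 100], [[0, 0, 0], [0, 0, 0], 100]]'

```text
time: 5.45
ee_pos: [0.4745, 0.2575, 0.017]
tcp_rot: [180.0, -0.5, 179.9]
wrist_force: [-28.8, 2.9, 16.1]
opening: 0.0854
grasp_force: 14.3
```

>>> servo_tool --moves '[[[0, 0, 0], [0.015, 0, 0], 100], [[0, 0, 0], [0.03, 0, 0], 100], [[0, 0, 0], [0.005, -0.02, -0.04], 100], [[0, 0, 0], [0, -0.025, -0.042], 100], [[0, 0, 0], [0, -0.025, -0.042], 100], [[0, 0, 0], [0, 0, 0], 100]]'

```text
time: 6.05
ee_pos: [0.4314, 0.1864, 0.1474]
tcp_rot: [179.8, 0.5, 179.8]
wrist_force: [0.3, 0.3, -0.1]
opening: 0.0854
grasp_force: 0.0
```

```bash
python3 - <<'E'
from h import *
o=get_obs(); print(o["q"],o["ee_pos"],o["tcp_rot"],o["time"])
E
```

```text
[ 2.34132815e+01 -7.41295619e+00 -1.13819329e+01  8.54865506e+01
 -6.41772828e-02  2.35802408e+01] [0.43136651 0.18643982 0.14741236] [179.84100524   0.52468129 179.8320078 ] 6.05
```

>>> servo_tool --moves '[[[0, 0, -8.4], [0, 0, 0], 100], [[0, 0, -8.4], [0, 0, 0], 100], [[0, 0, -8.4], [0, 0, 0], 100], [[0, 0, -8.4], [0, 0, 0], 100], [[0, 0, -8.0], [0, 0, 0], 100], [[0, 0, 0], [0.0175, -0.037, 0], 100], [[0, 0, 0], [0.0175, -0.037, 0], 100], [[0, 0, 0], [0.0175, -0.036, 0], 100], [[0, 0, 0], [0, 0, 0], 100], [[0, 0, 0], [0, 0, 0], 100]]'

```text
time: 7.05
ee_pos: [0.4628, 0.0697, 0.1409]
tcp_rot: [-180.0, -0.0, -138.6]
wrist_force: [0.2, 0.1, 0.4]
opening: 0.0856
grasp_force: 0.0
```

```bash
python3 - <<'E'
from h import *
o=get_obs(); print(o["q"],o["ee_pos"],o["tcp_rot"],o["time"])
snap("wrist","w3.png"); marks("wrist",["screw_axis","adjuster_lever","nut_lever"])
snap("top","t3.png"); marks("top",["screw_axis","adjuster_lever","nut_lever","cartridge"])
E
```

```text
[ 8.57052621e+00 -7.11142846e+00 -1.18264434e+01  8.52804529e+01
 -7.95910211e-03 -3.28478638e+01] [0.46281696 0.06971094 0.14090092] [-1.79990855e+02 -5.09600474e-04 -1.38581610e+02] 7.05
wrist screw_axis [(0.76, [0.5071, 0.1071, 0.0744])]
wrist adjuster_lever [(0.66, [0.4228, 0.0768, 0.0759])]
wrist nut_lever [(0.84, [0.4671, 0.0317, 0.0753])]
top screw_axis []
top adjuster_lever []
top nut_lever []
top cartridge [(0.9, [0.5256, 0.2574, 0.0109])]
```

View pics/w3.png

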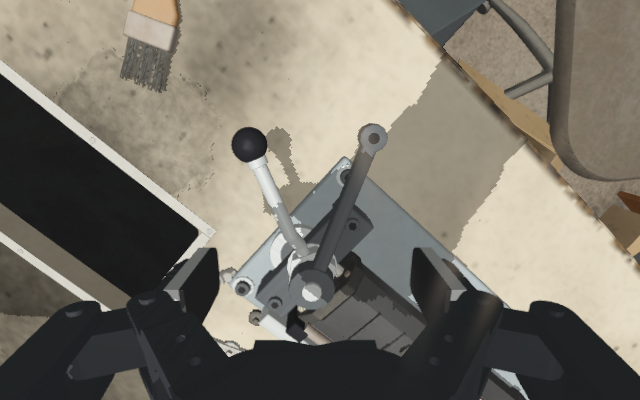

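```bash
python3 - <<'E'
from h import *
im,d=camera("wrist"); c=calibration("wrist");K=np.array(c["camera_matrix"]);R=np.array(c["R"]);t=np.array(c["t"])
def P(u,v):
    n=cv2.undistortPoints(np.array([[[u,v]]],float),K,np.array(c["dist"])).ravel(); z=d[v,u]
    return np.round(R.T@(np.array([n[0]*z,n[1]*z,z])-t),3)
for uv in[(205,235),(100,142),(30,85),(90,285),(60,150),(20,230),(150,230),(312,291),(371,137),(249,144)]:print(uv,P(*uv))
E
```

```text
(205, 235) [0.567 0.025 0.001]
(100, 142) [ 0.558 -0.097  0.   ]
(30, 85) [ 0.558 -0.17   0.001]
(90, 285) [ 0.7   -0.032 -0.01 ]
(60, 150) [ 0.747 -0.253 -0.253]
(20, 230) [ 0.701 -0.122 -0.017]
(150, 230) [ 0.749 -0.052 -0.231]
(312, 291) [0.504 0.106 0.086]
(371, 137) [0.402 0.064 0.081]
(249, 144) [0.454 0.01  0.085]
```

>>> servo_tool --moves '[[[0, 0, 0], [0, 0, 0.03], 100], [[0, 0, 0], [0, 0, 0.03], 100], [[0, 0, 0], [0, 0, 0.025], 100], [[0, 0, 0], [0, 0, 0], 100], [[0, 0, 0], [0, 0, 0], 100]]'

```text
time: 8.05
ee_pos: [0.4623, 0.0704, 0.0568]
tcp_rot: [180.0, -0.0, -138.4]
wrist_force: [0.1, -0.1, 0.7]
opening: 0.0855
grasp_force: 0.0
```

>>> servo_tool --moves '[[[0, 0, 0], [0, 0, 0], 80], [[0, 0, 0], [0, 0, 0], 80], [[0, 0, -8], [0, -0.008, 0], 80], [[0, 0, -8], [0, -0.008, 0], 80], [[0, 0, -8], [0, -0.008, 0], 80], [[0, 0, 0], [0, 0, 0], 80]]'

```text
time: 8.65
ee_pos: [0.4815, 0.0548, 0.0573]
tcp_rot: [-179.9, 0.1, -114.3]
wrist_force: [0.1, -0.6, 0.1]
opening: 0.0683
grasp_force: 0.0
```

```bash
cat >> h.py <<'E'
A=np.array([0.505,0.1065])
def rad():
    o=get_obs(); v=o["ee_pos"][:2]-A; print(o["time"],"r",round(float(np.hypot(*v)),4),"theta",round(float(np.degrees(np.arctan2(v[1],v[0]))),1),"psi",o["tcp_rot"][2],"z",o["ee_pos"][2],"open",o["opening"],"F",o["wrist_force"],"T",o["torque"],"g",o["grasp_force"])
E
python3 - <<'E'
from h import *
rad()
E
```

```text
8.65 r 0.0568 theta -114.5 psi -114.34455333828107 z 0.05725123232516334 open 0.06831667124133675 F [ 0.12775784 -0.5685477   0.05524332] T [-0.03698849  0.07351257 -0.01671285] g 0.0
```

```bash
python3 - <<'E'
from h import *
snap("wrist","w4.png"); marks("wrist",["screw_axis","adjuster_lever","nut_lever"])
for p in (((0,0)),):pass
for n in ("adjuster_lever","nut_lever"):
    r=mark_of(n,"wrist")
    if r:
        w=world("wrist",r[0]["xyz"])[:2]-A; print(n,np.degrees(np.arctan2(w[1],w[0])),np.hypot(*w))
E
```

```text
wrist screw_axis []
wrist adjuster_lever [(0.7, [0.4365, 0.0449, 0.0745])]
wrist nut_lever [(0.85, [0.4958, 0.0171, 0.0774])]
adjuster_lever -138.09580694556692 0.09226934354412616
nut_lever -95.8982044681514 0.0898431281438653
```

View pics/w4.png

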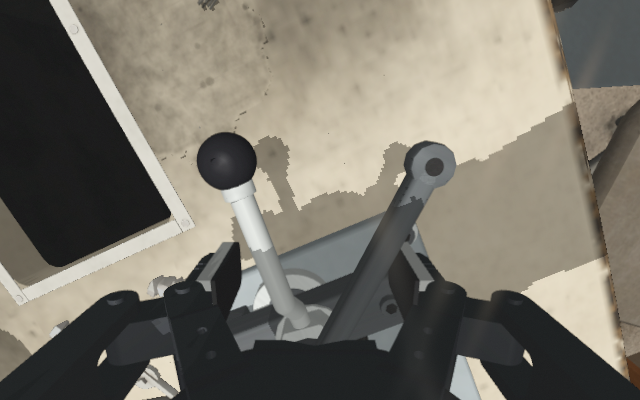

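The flat lever has moved to −138° with the right finger behind it, and the ball lever is carried along at −96°. I'll keep swinging, more slowly as contact gets near.

>>> servo_tool --moves '[[[0, 0, -8], [0, -0.008, 0], 80], [[0, 0, -8], [0, -0.008, 0], 80], [[0, 0, -4], [0, -0.004, 0], 80], [[0, 0, 0], [0, 0, 0], 80]]'

```text
time: 9.35
ee_pos: [0.4994, 0.0489, 0.0563]
tcp_rot: [180.0, 0.0, -94.5]
wrist_force: [-0.3, 0.3, -0.5]
opening: 0.0676
grasp_force: 0.1
```

>>> servo_tool --moves '[[[0, 0, -2], [0, -0.002, 0], 80], [[0, 0, -2], [0, -0.002, 0], 80], [[0, 0, 0], [0, 0, 0], 80]]'

```text
time: 9.65
ee_pos: [0.5029, 0.0487, 0.0562]
tcp_rot: [179.9, 0.0, -90.6]
wrist_force: [-2.8, 2.9, 1.6]
opening: 0.0684
grasp_force: 1.9
```

>>> servo_tool --moves '[[[0, 0, -2], [0, -0.002, 0], 80], [[0, 0, 0], [0, 0, 0], 80]]'

```text
time: 9.85
ee_pos: [0.505, 0.0486, 0.0562]
tcp_rot: [180.0, 0.0, -88.6]
wrist_force: [-3.2, 1.3, 1.3]
opening: 0.0684
grasp_force: 2.0
```

>>> servo_tool --moves '[[[0, 0, -2], [0, -0.002, 0], 80], [[0, 0, -2], [0, -0.002, 0], 80], [[0, 0, 0], [0, 0, 0], 80]]'

```text
time: 10.15
ee_pos: [0.5091, 0.0487, 0.0562]
tcp_rot: [180.0, -0.0, -84.6]
wrist_force: [-2.6, 1.2, 1.2]
opening: 0.0683
grasp_force: 1.8
```

>>> servo_tool --moves '[[[0, 0, -2], [0, -0.002, 0], 80], [[0, 0, 0], [0, 0, 0], 80]]'

```text
time: 10.35
ee_pos: [0.5111, 0.0488, 0.0562]
tcp_rot: [180.0, -0.0, -82.6]
wrist_force: [-4.2, 0.6, 1.3]
opening: 0.0682
grasp_force: 1.9
```

```bash
python3 - <<'E'
from h import *
rad(); snap("wrist","w5.png")
for n in ("adjuster_lever","nut_lever"):
    r=mark_of(n,"wrist")
    if r:
        w=world("wrist",r[0]["xyz"])[:2]-A; print(n,np.degrees(np.arctan2(w[1],w[0])),np.hypot(*w))
E
```

```text
10.35 r 0.058 theta -83.9 psi -82.57400439795983 z 0.05621063290888072 open 0.06817427777320018 F [-4.15433697  0.61775118  1.27510466] T [ 0.11291036  0.73088346 -0.08717819] g 1.9191665947437286
adjuster_lever -106.80306760669524 0.08977917743791415
nut_lever -65.17452813133762 0.08986506108281649
```

>>> servo_tool --moves '[[[0, 0, -2], [0, -0.002, 0], 80], [[0, 0, 0], [0, 0, 0], 80]]'

```text
time: 10.7
ee_pos: [0.5133, 0.049, 0.0562]
tcp_rot: [180.0, -0.0, -80.5]
wrist_force: [-4.9, 0.5, 1.4]
opening: 0.0683
grasp_force: 1.9
```

>>> servo_tool --moves '[[[0, 0, -2], [0, -0.002, 0], 80], [[0, 0, 0], [0, 0, 0], 80]]'

```text
time: 10.9
ee_pos: [0.5153, 0.0493, 0.0562]
tcp_rot: [180.0, -0.0, -78.5]
wrist_force: [-3.6, -1.5, 1.6]
opening: 0.0683
grasp_force: 1.8
```

>>> servo_tool --moves '[[[0, 0, -1], [0, -0.001, 0], 80], [[0, 0, 0], [0, 0, 0], 80]]'

```text
time: 11.1
ee_pos: [0.5162, 0.0495, 0.0562]
tcp_rot: [180.0, -0.0, -77.5]
wrist_force: [-4.2, -0.8, 1.0]
opening: 0.0682
grasp_force: 2.2
```

>>> servo_tool --moves '[[[0, 0, -1], [0, -0.001, 0], 80], [[0, 0, 0], [0, 0, 0], 80]]'

```text
time: 11.3
ee_pos: [0.5172, 0.0497, 0.0562]
tcp_rot: [180.0, -0.0, -76.5]
wrist_force: [-4.7, -0.4, 0.8]
opening: 0.068
grasp_force: 2.2
```

>>> servo_tool --moves '[[[0, 0, -1], [0, -0.001, 0], 80], [[0, 0, 0], [0, 0, 0], 80]]'

```text
time: 11.5
ee_pos: [0.5182, 0.0499, 0.0562]
tcp_rot: [180.0, -0.0, -75.5]
wrist_force: [-4.8, -0.8, 1.8]
opening: 0.0681
grasp_force: 2.2
```

```bash
python3 - <<'E'
from h import *
rad(); snap("wrist","w6.png")
for n in ("adjuster_lever","nut_lever"):
    r=mark_of(n,"wrist")
    if r:
        w=world("wrist",r[0]["xyz"])[:2]-A; print(n,np.degrees(np.arctan2(w[1],w[0])),np.hypot(*w))
snap("scene","s6.png"); marks("scene",["cartridge","stop_button"])
im,d=camera("top"); cv2.imwrite("pics/t6.png",cv2.resize(im[150:240,190:350,::-1],None,fx=5,fy=5,interpolation=cv2.INTER_CUBIC)); marks("top",["cartridge","stop_button"])
E
```

```text
11.5 r 0.0581 theta -76.9 psi -75.50040825743969 z 0.05622315136102067 open 0.06814515236900757 F [-4.78286725 -0.79890113  1.75348698] T [-0.16546188  0.98251111 -0.07533383] g 2.2179366275668144
adjuster_lever -99.9541614027075 0.09380689885163808
nut_lever -57.95612284043139 0.08982300385262755
scene cartridge [(0.91, [0.5215, 0.2628, 0.016])]
scene stop_button [(0.62, [0.517, 0.3842, 0.0231])]
top cartridge [(0.71, [0.5221, 0.2618, 0.0122])]
top stop_button [(0.97, [0.52, 0.3833, 0.0217])]
```

View pics/t6.png

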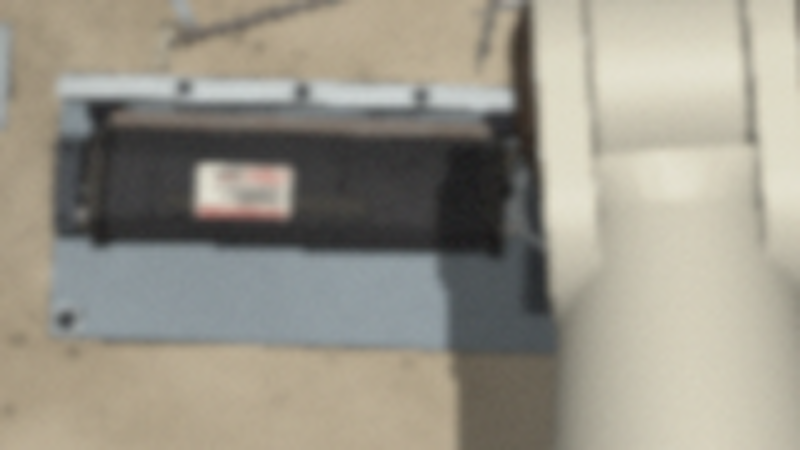

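The cartridge now sits against the fixed stop block at the left (85,190) or within a millimetre or two of it, and its rear edge is parallel to the bar. I'll continue in small steps until the force rises.

>>> servo_tool --moves '[[[0, 0, -1.5], [0, -0.0015, 0], 80], [[0, 0, 0], [0, 0, 0], 80]]'

```text
time: 12.15
ee_pos: [0.5198, 0.0503, 0.0563]
tcp_rot: [180.0, -0.0, -73.9]
wrist_force: [-5.4, -1.0, 1.0]
opening: 0.0681
grasp_force: 2.1
```

>>> servo_tool --moves '[[[0, 0, -1.5], [0, -0.0015, 0], 80], [[0, 0, 0], [0, 0, 0], 80]]'

```text
time: 12.35
ee_pos: [0.5211, 0.0507, 0.0562]
tcp_rot: [180.0, -0.0, -72.4]
wrist_force: [-4.8, -1.9, 1.5]
opening: 0.0685
grasp_force: 2.3
```

>>> servo_tool --moves '[[[0, 0, -1.5], [0, -0.0015, 0], 80], [[0, 0, 0], [0, 0, 0], 80]]'

```text
time: 12.55
ee_pos: [0.5223, 0.0511, 0.0562]
tcp_rot: [179.9, -0.0, -71.0]
wrist_force: [-5.8, -2.0, 1.7]
opening: 0.0684
grasp_force: 3.0
```

>>> servo_tool --moves '[[[0, 0, -1.5], [0, -0.0015, 0], 80], [[0, 0, 0], [0, 0, 0], 80]]'

```text
time: 12.75
ee_pos: [0.5234, 0.0516, 0.0561]
tcp_rot: [179.9, -0.0, -69.5]
wrist_force: [-8.2, -2.0, 2.2]
opening: 0.0681
grasp_force: 3.8
```

```bash
python3 - <<'E'
from h import *
rad(); snap("wrist","w7.png")
for n in ("adjuster_lever","nut_lever"):
    r=mark_of(n,"wrist")
    if r:
        w=world("wrist",r[0]["xyz"])[:2]-A; print(n,np.degrees(np.arctan2(w[1],w[0])),np.hypot(*w))
snap("scene","s7.png"); marks("scene",["cartridge","stop_button"])
snap("top","t7.png"); marks("top",["cartridge","stop_button"])
E
```

```text
12.75 r 0.0579 theta -71.5 psi -69.45432300183802 z 0.05613058218602594 open 0.0681256279118157 F [-8.19468042 -1.96928254  2.18806236] T [-0.49700777  1.57338974 -0.09423107] g 3.809247650206089
adjuster_lever -93.02903496464413 0.09024148914872046
nut_lever -49.781235047050814 0.09357884961550467
scene cartridge [(0.68, [0.5204, 0.2608, 0.0152])]
scene stop_button [(0.93, [0.5183, 0.3845, 0.0216])]
top cartridge []
top stop_button [(0.83, [0.5223, 0.3846, 0.0234]), (0.29, [0.404, -0.1281, -0.0013])]
```

>>> servo_tool --moves '[[[0, 0, -1], [0, -0.0015, 0], 80], [[0, 0, 0], [0, 0, 0], 80]]'

```text
time: 13.4
ee_pos: [0.5244, 0.0519, 0.0561]
tcp_rot: [179.9, -0.0, -68.5]
wrist_force: [-10.2, -2.9, 3.5]
opening: 0.0684
grasp_force: 4.7
```

>>> servo_tool --moves '[[[0, 0, 0], [0, -0.0015, 0], 80], [[0, 0, 0], [0, 0, 0], 80]]'

```text
time: 13.6
ee_pos: [0.5255, 0.0521, 0.0559]
tcp_rot: [179.8, -0.0, -68.5]
wrist_force: [-11.5, -4.5, 4.1]
opening: 0.0686
grasp_force: 5.5
```

```bash
python3 - <<'E'
from h import *
rad(); im,d=snap("wrist","w8.png")
im2,d2=camera("top")
a=cv2.resize(im2[160:235,190:350,::-1],(800,375),interpolation=cv2.INTER_CUBIC)
im3,_=camera("scene"); b=cv2.resize(im3[155:225,240:350,::-1],(330,210),interpolation=cv2.INTER_CUBIC)
c=cv2.resize(im[:,:,::-1],(336,210)); z=np.zeros((210,800,3),np.uint8); z[:,:330]=b; z[:,340:676]=c
cv2.imwrite("pics/c8.png",np.vstack([a,z]))
E
```

```text
13.6 r 0.0582 theta -69.4 psi -68.52533864956631 z 0.05591731421775535 open 0.06859328786781546 F [-11.5120622   -4.53302804   4.11749694] T [-1.05012217  2.33202791 -0.0631727 ] g 5.474018901586533
```

View pics/c8.png

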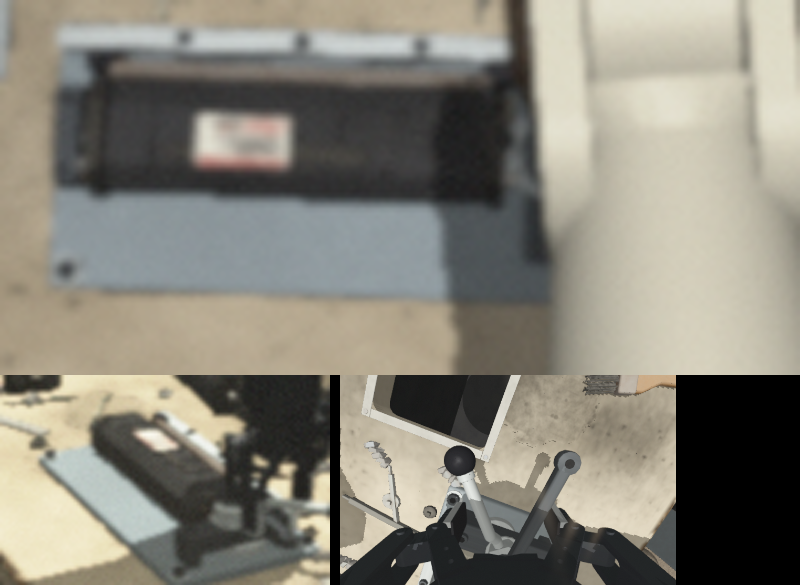

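The cartridge hasn't moved since the last view (label still at about (193–291)). It is against the button with the lever loaded to about 12 N, and the pair of levers is between the pads. Now I'll squeeze, shifting the tool clockwise so the flat-lever finger stays put.

>>> servo_tool --force 30 --moves '[[[0, 0, 1.5], [0, 0.0018, 0], 75], [[0, 0, 1.5], [0, 0.0018, 0], 70], [[0, 0, 0], [0, 0, 0], 70]]'

```text
time: 14.05
ee_pos: [0.5232, 0.0512, 0.0566]
tcp_rot: [180.0, -0.0, -71.6]
wrist_force: [-7.2, -2.4, 4.6]
opening: 0.0601
grasp_force: 9.0
```

```bash
cat >> h.py <<'E'
def lev():
    rad(); snap("wrist")
    for n in ("adjuster_lever","nut_lever"):
        r=mark_of(n,"wrist")
        if r:
            w=world("wrist",r[0]["xyz"])[:2]-A; print(n,r[0]["score"],np.degrees(np.arctan2(w[1],w[0])),np.hypot(*w))
E
python3 - <<'E'
from h import *
lev()
E
```

```text
14.05 r 0.0582 theta -71.8 psi -71.55182399925953 z 0.05658806532732956 open 0.06007932418350369 F [-7.18157835 -2.43650062  4.55767976] T [-0.56505519  1.45147564 -0.01531393] g 8.967894203960896
adjuster_lever 0.71 -90.66351374886953 0.09150845061574232
nut_lever 0.92 -49.70186970843386 0.0882353484776633
```

>>> servo_tool --moves '[[[0, 0, 1.5], [0, 0.0019, 0], 65], [[0, 0, 1.5], [0, 0.0018, 0], 60], [[0, 0, 1.5], [0, 0.0018, 0], 55], [[0, 0, 0], [0, 0, 0], 55]]'

```text
time: 14.6
ee_pos: [0.5186, 0.0497, 0.0574]
tcp_rot: [-179.9, -0.1, -76.1]
wrist_force: [-6.9, -2.5, 9.6]
opening: 0.0476
grasp_force: 9.3
```

```bash
python3 - <<'E'
from h import *
lev()
E
```

```text
14.6 r 0.0584 theta -76.5 psi -76.05997186961321 z 0.05743496302899759 open 0.04760735831106753 F [-6.88144621 -2.54410567  9.59623621] T [-0.62503246  1.34988486 -0.08259376] g 9.344370514154434
adjuster_lever 0.92 -92.36455223013013 0.09240802885941339
nut_lever 0.88 -60.70380898836434 0.0904549325054645
```

>>> servo_tool --moves '[[[0, 0, 1.5], [0, 0.0019, -0.001], 50], [[0, 0, 1.5], [0, 0.0018, -0.001], 45], [[0, 0, 1.5], [0, 0.0018, -0.001], 40], [[0, 0, 0], [0, 0, 0], 40]]'

```text
time: 15.15
ee_pos: [0.5125, 0.0477, 0.059]
tcp_rot: [180.0, -0.1, -80.6]
wrist_force: [-5.6, -6.0, 0.6]
opening: 0.0344
grasp_force: 9.0
```

```bash
python3 - <<'E'
from h import *
lev()
E
```

```text
15.15 r 0.0592 theta -82.7 psi -80.58768810300951 z 0.059029655914055346 open 0.034435713424527184 F [-5.61116458 -5.96553747  0.5534015 ] T [-1.31738637  1.10096407 -0.01857457] g 8.96881878376007
adjuster_lever 0.77 -92.66912493183086 0.09384676560685148
nut_lever 0.55 -70.33667258345174 0.08855541111133354
```

>>> servo_tool --moves '[[[0, 0, 1.5], [0, 0.0016, -0.0005], 36], [[0, 0, 1.5], [0, 0.0016, -0.0005], 32], [[0, 0, 1], [0, 0.001, 0], 28], [[0, 0, 0], [0, 0, 0], 28], [[0, 0, 0], [0, 0, 0], 28]]'

```text
time: 15.8
ee_pos: [0.5085, 0.0466, 0.0598]
tcp_rot: [179.9, -0.2, -84.6]
wrist_force: [-3.4, -9.4, -1.4]
opening: 0.0243
grasp_force: 24.5
```

```bash
python3 - <<'E'
from h import *
lev()
E
```

```text
15.8 r 0.06 theta -86.7 psi -84.56047992891374 z 0.05981406360401423 open 0.024330724582417827 F [-3.41960738 -9.4174883  -1.37123408] T [-1.85324122  0.82305183 -0.0553894 ] g 24.547677598893642
adjuster_lever 0.75 -93.00654625288676 0.08934094936365854
nut_lever 0.77 -80.19273935691477 0.08643337084615615
```

>>> servo_tool --force 60 --moves '[[[0, 0, 0], [0, 0, 0], 24], [[0, 0, 0], [0, 0, 0], 20], [[0, 0, 0], [0, 0, 0], 15], [[0, 0, 0], [0, 0, 0], 15]]'

```text
time: 16.35
ee_pos: [0.5083, 0.0466, 0.06]
tcp_rot: [179.9, -0.2, -84.6]
wrist_force: [-5.6, -9.6, -0.0]
opening: 0.0233
grasp_force: 57.5
```

```bash
python3 - <<'E'
from h import *
lev()
snap("top");marks("top",["cartridge"]);snap("scene");marks("scene",["cartridge"])
E
```

```text
16.35 r 0.06 theta -86.8 psi -84.56543203703244 z 0.05999514266716291 open 0.02330154538064556 F [-5.56000292 -9.57294787 -0.02223993] T [-1.89287678  1.14031406 -0.08022917] g 57.464758045971394
adjuster_lever 0.72 -93.1078943433564 0.0939735526937789
nut_lever 0.74 -79.92051967566442 0.08950170267069155
top cartridge [(0.75, [0.5219, 0.2627, 0.0106])]
scene cartridge [(0.76, [0.5211, 0.2621, 0.0142])]
```

The nut is at its stop: opening 23 mm under 57 N, levers 13° apart. Now release and lift away.

>>> servo_tool --moves '[[[0, 0, 0], [0, 0, 0], 25], [[0, 0, 0], [0, 0, 0], 40], [[0, 0, 0], [0, 0, 0], 60], [[0, 0, 0], [0, 0, 0], 60], [[0, 0, 0], [0, 0, -0.03], 60], [[0, 0, 0], [0, 0, -0.045], 60], [[0, 0, 0], [0, 0, -0.045], 60], [[0, 0, 0], [-0.01, 0, -0.045], 60], [[0, 0, 0], [-0.01, 0, -0.045], 60], [[0, 0, 0], [0, 0, 0], 60]]'

```text
time: 17.7
ee_pos: [0.5084, 0.0693, 0.277]
tcp_rot: [-179.4, 0.0, -84.4]
wrist_force: [0.8, -0.6, -0.7]
opening: 0.0518
grasp_force: 0.0
```

```bash
python3 - <<'E'
from h import *
lev(); im,_=snap("wrist","w9.png"); marks("wrist",["cartridge","screw_axis","stop_button","rear_pads"])
E
```

```text
17.7 r 0.0373 theta -84.7 psi -84.40084803899987 z 0.27698847615918504 open 0.05183395098423921 F [ 0.7709973  -0.62001971 -0.69589138] T [ 0.01576123 -0.0483875   0.00432558] g 0.0
adjuster_lever 0.77 -93.55985000397702 0.09266879461490099
nut_lever 0.86 -82.29524499200234 0.0878467663986762
wrist cartridge [(0.6, [0.5256, 0.2575, 0.0111])]
wrist screw_axis [(0.78, [0.5054, 0.1032, 0.0762])]
wrist stop_button []
wrist rear_pads [(0.74, [0.5545, 0.2613, 0.0279])]
```

View pics/w9.png

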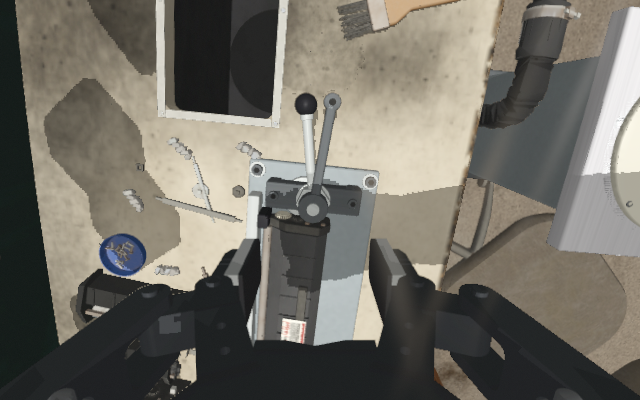

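```bash
python3 - <<'E'
from h import *
im,d=snap("top"); r=cut_out("cartridge","top")
for a in r[:2]:
    m=a["mask"]; cols=np.where(m.any(0))[0]; print(a["score"],m.sum(),cols.min(),cols.max())
    if not 200<cols.mean()<300: continue
    us=np.arange(cols.min()+6,cols.max()-6,4)
    f=np.array([px("top",(u,np.where(m[:,u])[0].max()),.05)[:2] for u in us]); b=np.array([px("top",(u,np.where(m[:,u])[0].min()),.05)[:2] for u in us])
    for e in(f,b): k=np.polyfit(e[:,1],e[:,0],1); print("slope dx/dy deg",np.degrees(k[0]),"x mid",np.polyval(k,.26),"res",np.std(e[:,0]-np.polyval(k,e[:,1])))
g=cv2.cvtColor(im,cv2.COLOR_RGB2GRAY).astype(float)
# plate front edge: strongest drop/rise below cartridge, rows 205-230
q=[]
for u in range(205,285,4):
    s=np.diff(cv2.GaussianBlur(g,(3,3),0)[208:230,u]); q.append(px("top",(u,208+np.argmax(np.abs(s))+.5),.012)[:2])
q=np.array(q); k=np.polyfit(q[:,1],q[:,0],1); rr=q[:,0]-np.polyval(k,q[:,1]); s=abs(rr)<2*np.std(rr)+1e-6; k=np.polyfit(q[s,1],q[s,0],1); print("plate",np.degrees(k[0]),np.polyval(k,.26),np.std(rr))
E
```

```text
0.65 1960 206 284
slope dx/dy deg -0.07174314374854632 x mid 0.4849123835664236 res 0.0012039609844408054
slope dx/dy deg 1.241718359278647 x mid 0.559753024396799 res 0.0015725845868709652
plate 0.10295391992450043 0.42284054412331357 0.004455305178732492
```

```bash
python3 -c "
from workcell import *
print(job_done())"
```

```text
the job is handed in; nothing more can be done
None
```

I seated the cartridge against the rear pads, pushed it snug to the stop button, turned the jam nut to its stop with the screw held, and handed the job in at about 18 s. The judge gave no verdict; the flat lever swung about 65° against the 60° or less expected, so the roller may be pressing a little harder than nominal.

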